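# Make up the parts kits for two phone repairs

## Robot

A 6-joint arm with a two-finger parallel gripper is mounted at the origin on the work surface. World frame = base frame: x ahead of the robot, y to its left, z up, the work surface at z = 0. Lengths are in mm, angles in rad, forces in N, time in s.
With the tool pointing down it reaches from about 300 to 825 mm from the base axis. Payload 5.4 kg.
Tool frame: the origin (TCP) lies midway between the tips of the shut fingers; the grasp point (between the pads) lies 19 mm behind it (manip.grip_point_offset is the x of the grasp point in the tool frame, in mm); x points along the fingers, y is the direction in which the jaws open and shut, and the axes are right-handed (so a half turn about x gives the same grasp; the last joint's range is limited). The gripper opens to 92 mm and grips with 3 to 60 N. Pads are 20 mm wide; open, the fingers measure 128 mm over their backs; the gripper's body (75 mm by 189 mm) begins 69 mm behind the grasp point.
Start: joints at [-1.453, 0.158, 1.597, -0, 1.386, -0.21], TCP at [185.104, -544.374, 214.601] pointing down, gripper open.
Joint ranges: [-2.91, 2.91], [-0.94, 2.29], [0.18, 2.7], [-1.29, 4.43], [0.17, 2.64], [-3, 3]. Speed limits (rad/s): [2.57, 2.57, 3.14, 3.14, 3.14, 3.14].

## Interface

Orientations are given as [roll, pitch, yaw] about the fixed x, y, z axes, in that order (R = Rz(yaw) Ry(pitch) Rx(roll)).
In Python, from cell import manip, viewer gives the robot as it stands. The module is installed in compiled form; this text tells all that it offers.
- The arm moves only by the tool send_rows, never from a script. Its argument "moves" is a list of rows, each an object with "grip": the closure, from 0 (fully open) to 1 (shut); "translation": the shift along the world's x, y, z in m, a list of three; "twist": the turn about the world's z in rad. In form: [{"grip": grip, "translation": [x, y, z], "twist": twist}, ...]. A call has 1 to 20 rows; each row is the pose to reach, as a shift and turn from the pose commanded when the call began; what a row does not reach only later rows make up. A row lasts 1/12 s, in which the tool goes at most 41.7 mm and 7.16 degrees, less where a joint would pass 70% of its speed; a pose out of reach is approached as far as the arm can. A call with a gripper value outside its range is refused whole. The fingers move at their own pace and stop on an object; the grip force is fixed at half the most. Time passes only in rows, so rows that repeat a pose let the fingers close. It gives the time, the measured TCP pose, the force and the opening at its end, in the units of the state.
- manip.get_state(): the state, without advancing time (a new reading comes with each control period).
- viewer.grab_frame(name): name is "side" or "top" or "wrist"; returns the picture (400x640x3 uint8, red, green, blue); there is no depth.
- viewer.camera_params(name): a dict with "mtx" (3x3 intrinsics, pixels), "view" (4x4, takes a point from world to camera coordinates). Camera axes: x right, y down, z forward; pixel columns grow to the right and rows downward; lengths in mm; the calibration is good to about 2 mm. A picture is of the moment at which its call begins: read the wrist's pose just before it. camera_params takes no time and is no camera call; for the wrist camera it gives the pose at the moment of the call.
- manip.job_done(): hands the job in, once; it reports no verdict.
The state is a dict: "time": time; "joint_positions": joint angles; "qd": joint speeds; "effort": joint torques, N m; "position": TCP position; "eef_rot": TCP orientation; "contact_force": force on the tool from outside, world axes, zero at the start; "moment": the same for the moment, N m; "gripper_width": finger opening in mm.
Only numpy, scipy, OpenCV 4.12 (cv2) and the standard library are available. Lean on these libraries where they do the work, as an engineer would, in place of code of your own. Each camera call takes 0.05 s, during which the arm holds its last target.

## Task

Make up the parts for two phone repairs: the black battery and the roll of amber tape go into the job tray with the white phone; the camera module, the red-lidded screw pot and the violet-capped glue bottle go into the job tray with the orange phone. Set each part down, without dropping it, on the floor of an empty bay of its own, battery, tape and camera flat with their tops up, pot and bottle upright. Leave the other stock (light-blue battery, blue-lidded pot, green-capped bottle) standing where it is.

Things in the scene. Friction and masses are not known exactly. Their poses are not given: they have to be found in the camera images.
- tray_white: Job tray holding the WHITE phone (fixed to tray, far half, +x): dark grey, 200 (x) x 240 (y) mm, 3 mm walls 12 high, fixed on the mat, yaw within 0.2. Origin: underside centre. Near half: three empty bays in a row along y, each 110 (x) x 76 (y) mm inside, centres x = -42, y = -79, 0, 79 mm; floor 3 mm above the origin; ribs between them 3 mm thick, 8 mm above the floor.
- tray_orange: Identical tray holding the ORANGE phone (both phones 72 x 150 x 8 mm, tops 11 mm above the tray's underside, dark two-lens strip near one end).
- battery_black_c (a point): Centre of the black phone battery: a flat block 38 (its x) x 55 (its y) x 9 mm (z) with a yellow band and a white label, about 45 g. Lies flat: centre 4.5 mm above what it lies on; its yaw stays within 0.45 rad of 0 at the start. Stands loose on the green mat (its top 2 mm above the table).
- tape_c (a point): Centre of the roll of amber adhesive tape: ring of 50 mm outer and 34 mm inner diameter, 14 mm high, lying flat, about 30 g; centre 7 mm up. Stands loose on the green mat (its top 2 mm above the table).
- camera_c (a point): Centre of the phone camera module: small silver block with two round black lenses on top, 30 (its x) x 40 (its y) x 10 mm, about 20 g; centre 5 mm up; yaw within 0.45 rad of 0 at the start. Stands loose on the green mat (its top 2 mm above the table).
- pot_red_c (a point): Centre of the screw pot with the RED lid: clear round pot, 38 mm diameter, 26 mm high, lid uppermost, about 40 g; centre 13 mm up. Stands loose on the green mat (its top 2 mm above the table).
- glue_violet_c (a point): Centre of the glue bottle with the VIOLET cap and label band: white upright round bottle, body 26 mm diameter up to 36 mm, then a narrow cap (17 mm diameter) to 58 mm, about 35 g; centre 29 mm up (within the body). Stands loose on the green mat (its top 2 mm above the table).
- battery_blue_c (a point): Centre of a light-blue battery with a white band, same size as the black one. Stock that stays where it is. Stands loose on the green mat (its top 2 mm above the table).
- pot_blue_c (a point): Centre of a screw pot with a BLUE lid, same size as the red-lidded one. Stays where it is. Stands loose on the green mat (its top 2 mm above the table).
- flux_green_c (a point): Centre of a bottle with a GREEN cap and band, same size as the violet one. Stays where it is. Stands loose on the green mat (its top 2 mm above the table).
There are look-alikes about, which are no part of the job. Leave any brown or yellow look-alike of the part that bears glue_violet_c alone.

How it is judged (in metres and radians):
At the end, for the whole second after the job is handed in: Each kit part is released, at rest, flat or upright within 0.1 rad, within 4 mm of its height on the tray floor, centred inside a bay of its own of the right tray. Light-blue battery, blue pot and green bottle stayed within 25 mm, none tipped; nothing fell over 25 mm (x of battery_black_c in the frame of tray_white between -0.097 and 0.013 m and z of battery_black_c in the frame of tray_white between 0.0035 and 0.0115 m and (y of battery_black_c in the frame of tray_white between -0.117 and -0.041 m or y of battery_black_c in the frame of tray_white between -0.038 and 0.038 m or y of battery_black_c in the frame of tray_white between 0.041 and 0.117 m) and angle between each of battery_black_c, tape_c, camera_c, pot_red_c, glue_violet_c's own z axis and vertical below 0.1 rad and linear speed of each of battery_black, tape, camera, pot_red, glue_violet below 0.02 m/s and angular speed of each of battery_black, tape, camera, pot_red, glue_violet below 0.3 rad/s and x of tape_c in the frame of tray_white between -0.097 and 0.013 m and z of tape_c in the frame of tray_white between 0.006 and 0.014 m and (y of tape_c in the frame of tray_white between -0.117 and -0.041 m or y of tape_c in the frame of tray_white between -0.038 and 0.038 m or y of tape_c in the frame of tray_white between 0.041 and 0.117 m) and not (y of tape_c in the frame of tray_white between -0.117 and -0.041 m and y of battery_black_c in the frame of tray_white between -0.117 and -0.041 m) and not (y of tape_c in the frame of tray_white between -0.038 and 0.038 m and y of battery_black_c in the frame of tray_white between -0.038 and 0.038 m) and not (y of tape_c in the frame of tray_white between 0.041 and 0.117 m and y of battery_black_c in the frame of tray_white between 0.041 and 0.117 m) and x of camera_c in the frame of tray_orange between -0.097 and 0.013 m and z of camera_c in the frame of tray_orange between 0.004 and 0.012 m and (y of camera_c in the frame of tray_orange between -0.117 and -0.041 m or y of camera_c in the frame of tray_orange between -0.038 and 0.038 m or y of camera_c in the frame of tray_orange between 0.041 and 0.117 m) and x of pot_red_c in the frame of tray_orange between -0.097 and 0.013 m and z of pot_red_c in the frame of tray_orange between 0.012 and 0.02 m and (y of pot_red_c in the frame of tray_orange between -0.117 and -0.041 m or y of pot_red_c in the frame of tray_orange between -0.038 and 0.038 m or y of pot_red_c in the frame of tray_orange between 0.041 and 0.117 m) and x of glue_violet_c in the frame of tray_orange between -0.097 and 0.013 m and z of glue_violet_c in the frame of tray_orange between 0.028 and 0.036 m and (y of glue_violet_c in the frame of tray_orange between -0.117 and -0.041 m or y of glue_violet_c in the frame of tray_orange between -0.038 and 0.038 m or y of glue_violet_c in the frame of tray_orange between 0.041 and 0.117 m) and not (y of pot_red_c in the frame of tray_orange between -0.117 and -0.041 m and y of camera_c in the frame of tray_orange between -0.117 and -0.041 m) and not (y of pot_red_c in the frame of tray_orange between -0.038 and 0.038 m and y of camera_c in the frame of tray_orange between -0.038 and 0.038 m) and not (y of pot_red_c in the frame of tray_orange between 0.041 and 0.117 m and y of camera_c in the frame of tray_orange between 0.041 and 0.117 m) and not (y of glue_violet_c in the frame of tray_orange between -0.117 and -0.041 m and y of camera_c in the frame of tray_orange between -0.117 and -0.041 m) and not (y of glue_violet_c in the frame of tray_orange between -0.038 and 0.038 m and y of camera_c in the frame of tray_orange between -0.038 and 0.038 m) and not (y of glue_violet_c in the frame of tray_orange between 0.041 and 0.117 m and y of camera_c in the frame of tray_orange between 0.041 and 0.117 m) and not (y of glue_violet_c in the frame of tray_orange between -0.117 and -0.041 m and y of pot_red_c in the frame of tray_orange between -0.117 and -0.041 m) and not (y of glue_violet_c in the frame of tray_orange between -0.038 and 0.038 m and y of pot_red_c in the frame of tray_orange between -0.038 and 0.038 m) and not (y of glue_violet_c in the frame of tray_orange between 0.041 and 0.117 m and y of pot_red_c in the frame of tray_orange between 0.041 and 0.117 m)); the robot touches nothing.
It fails at once if the light-blue battery was knocked over or moved more than 25 mm (distance of battery_blue_c from where it was at the start of the episode above 0.025 m or angle between battery_blue_c's own z axis and vertical above 0.5 rad).
It fails at once if the blue-lidded screw pot was knocked over or moved more than 25 mm (distance of pot_blue_c from where it was at the start of the episode above 0.025 m or angle between pot_blue_c's own z axis and vertical above 0.5 rad).
It fails at once if the green-capped bottle was knocked over or moved more than 25 mm (distance of flux_green_c from where it was at the start of the episode above 0.025 m or angle between flux_green_c's own z axis and vertical above 0.5 rad).
It fails at once if a part was dropped from more than about 25 mm, or thrown ((contact force between the fingers and battery_black below 0.02 N and linear speed of battery_black above 0.7 m/s) or (contact force between the fingers and tape below 0.02 N and linear speed of tape above 0.7 m/s) or (contact force between the fingers and camera below 0.02 N and linear speed of camera above 0.7 m/s) or (contact force between the fingers and pot_red below 0.02 N and linear speed of pot_red above 0.7 m/s) or (contact force between the fingers and glue_violet below 0.02 N and linear speed of glue_violet above 0.7 m/s)).
It also fails if it takes over 120 s, if anything falls off the work surface, if the arm or the gripper's body presses on something with over 40 N, if the wrist force passes 120 N, or if a joint passes its speed limit or range.

## Working session

There is one attempt and no reset: what is moved stays moved. The work goes in short steps, Python scripts to look and compute and a tool call to move; the robot and the scene stay as the last step left them, time stands still between calls to the robot, and variables do not carry over. Pictures are saved under pics/ and viewed, and the job is handed in when it is done.

Besides the shell and the picture viewer there is one more tool, called after "Emit:" as a command line: name --argument value ..., lists and objects as JSON in quotes. send_rows: Moves the arm, as the interface text tells. Its arguments: {"type":"object","properties":{"moves":{"type":"array","items":{"type":"object","properties":{"grip":{"type":"number"},"translation":{"type":"array","items":{"type":"number"}},"twist":{"type":"number"}}}}},"required":["moves"]}

```bash
mkdir -p pics; cat > h.py <<'E'
import numpy as np, cv2
from cell import manip, viewer
def grab(n,f=None):
    P=viewer.camera_params(n); im=viewer.grab_frame(n)
    if f: cv2.imwrite('pics/'+f,cv2.cvtColor(im,cv2.COLOR_RGB2BGR)); np.savez('pics/'+f+'.npz',im=im,K=P['mtx'],V=P['view'])
    return im,np.array(P['mtx']),np.array(P['view'])
def ray(K,V,uv,z):
    R=V[:3,:3];t=V[:3,3];c=-R.T@t
    d=R.T@np.linalg.inv(K)@np.array([uv[0],uv[1],1.])
    return c+d*(z-c[2])/d[2]
E
python3 - <<'E'
from h import *
np.set_printoptions(precision=3,suppress=True)
for n in ['top','side','wrist']:
    im,K,V=grab(n,n+'0.png'); print(n,K,V)
print(manip.get_state(), manip.grip_point_offset)
E
```

```text
top [[494.139   0.    316.961]
 [  0.    494.139 197.505]
 [  0.      0.      1.   ]] [[   0.018   -1.      -0.       0.043]
 [  -0.982   -0.017   -0.187  541.647]
 [   0.187    0.004   -0.982 1088.146]
 [   0.       0.       0.       1.   ]]
side [[409.047   0.    320.338]
 [  0.    409.047 200.818]
 [  0.      0.      1.   ]] [[ -0.794  -0.608   0.006 441.554]
 [ -0.333   0.426  -0.841 231.81 ]
 [  0.509  -0.67   -0.541 682.43 ]
 [  0.      0.      0.      1.   ]]
wrist [[293.141   0.    320.739]
 [  0.    293.141 198.797]
 [  0.      0.      1.   ]] [[   0.323   -0.946   -0.002 -572.816]
 [  -0.908   -0.31     0.281  -31.998]
 [  -0.267   -0.089   -0.96   390.863]
 [   0.       0.       0.       1.   ]]
{'time': 0.15, 'joint_positions': array([-1.453,  0.159,  1.598, -0.   ,  1.386, -0.21 ]), 'qd': array([ 0.002, -0.001, -0.004,  0.   , -0.001,  0.001]), 'effort': array([ -0.   , -38.592, -32.244,   0.07 ,   0.035,  -0.   ]), 'position': array([ 185.053, -543.904,  213.856]), 'eef_rot': array([-1.774,  1.569,  1.696]), 'contact_force': array([-0.726, -0.253,  0.087]), 'moment': array([-0.006,  0.027,  0.025]), 'gripper_width': 91.9754684978364} -18.700000000000003
```

View pics/top0.png

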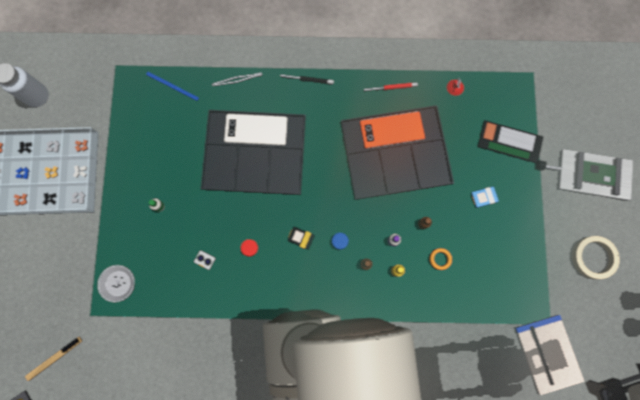

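View pics/side0.png

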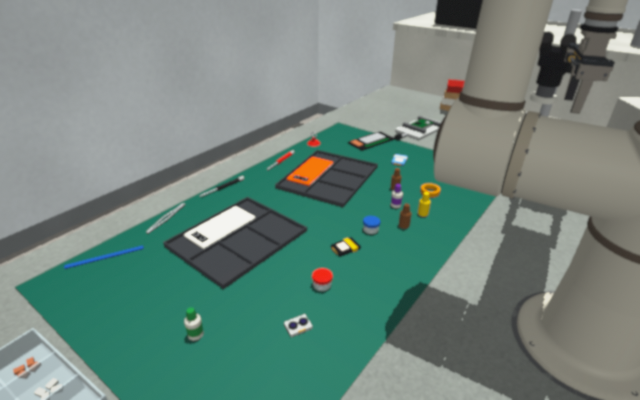

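View pics/wrist0.png

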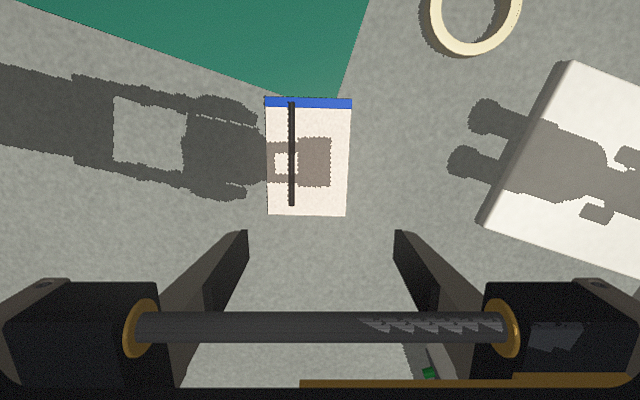

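```bash
python3 - <<'E'
import cv2
im=cv2.imread('pics/top0.png')
cv2.imwrite('pics/c1.png',cv2.resize(im[95:285,140:340],None,fx=4,fy=3,interpolation=cv2.INTER_CUBIC)[:, :800] if 0 else cv2.resize(im[100:250,140:340],None,fx=4,fy=4,interpolation=2))
cv2.imwrite('pics/c2.png',cv2.resize(im[190:290,330:510],None,fx=4,fy=4,interpolation=2))
from h import *
d=np.load('pics/top0.png.npz');K,V,im=d['K'],d['V'],d['im']
hsv=cv2.cvtColor(im,cv2.COLOR_RGB2HSV)
mat=cv2.inRange(hsv,(72,100,40),(95,255,200))
roi=np.zeros_like(mat);roi[100:285,105:520]=255
m=(~mat)&roi
m=cv2.morphologyEx(m,cv2.MORPH_OPEN,np.ones((3,3)))
for c in cv2.findContours(m,0,2)[0]:
    if cv2.contourArea(c)<40: continue
    (cx,cy),(w,h),a=cv2.minAreaRect(c)
    p=ray(K,V,(cx,cy),10); q=hsv[int(cy),int(cx)]
    b=cv2.boxPoints(((cx,cy),(w,h),a)); B=np.array([ray(K,V,x,10)[:2] for x in b])
    print(np.round([cx,cy,cv2.contourArea(c)]),p[:2].round(),q,'sides',[round(np.linalg.norm(B[i]-B[i-1])) for i in (0,1)])
E
```

```text
[398. 270. 156.] [ 380. -180.] [ 25 156 136] sides [30, 35]
[120. 274. 500.] [360. 465.] [114   7 191] sides [46, 68]
[366. 264. 114.] [ 395. -107.] [ 15  97 118] sides [25, 28]
[204. 260. 272.] [397. 271.] [ 90   6 119] sides [47, 36]
[440. 258. 438.] [ 409. -280.] [ 82 130 110] sides [53, 56]
[248. 247. 274.] [428. 168.] [  1 190 223] sides [42, 45]
[394. 240. 144.] [ 452. -173.] [134 126 123] sides [31, 33]
[340. 241. 225.] [447. -45.] [108 165 179] sides [40, 40]
[300. 238. 346.] [451.  49.] [ 18  23 226] sides [58, 44]
[424. 222. 128.] [ 495. -246.] [20 78 49] sides [29, 31]
[156. 204. 137.] [527. 392.] [ 55  38 121] sides [29, 36]
[484. 197. 393.] [ 557. -389.] [ 17  18 226] sides [45, 62]
[ 501.  139. 1008.] [ 704. -438.] [110   8 196] sides [104, 73]
[ 253.  152. 7850.] [660. 167.] [107  24  73] sides [242, 205]
[ 394.  144. 9042.] [ 686. -176.] [  8 150 158] sides [249, 260]
[108. 126. 224.] [719. 525.] [ 76  26 129] sides [134, 17]
```

View pics/c1.png

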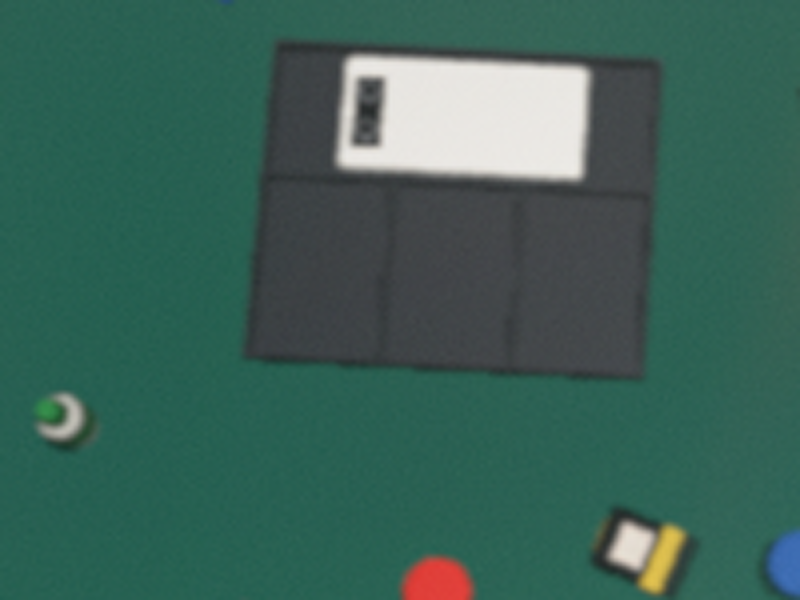

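View pics/c2.png

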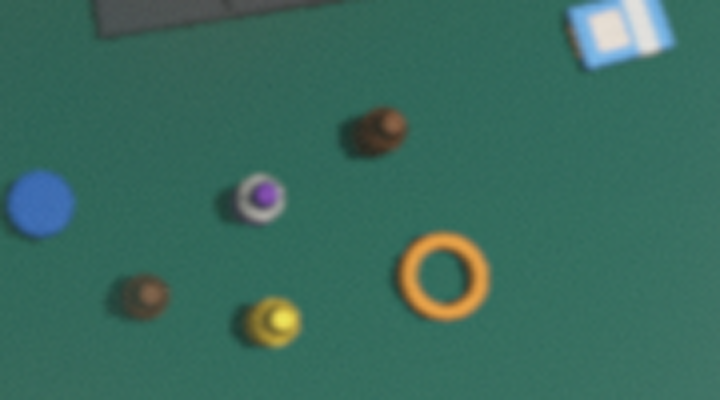

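```bash
python3 - <<'E'
from h import *
d=np.load('pics/top0.png.npz');K,V,im=d['K'],d['V'],d['im']
hsv=cv2.cvtColor(im,cv2.COLOR_RGB2HSV)
mat=cv2.inRange(hsv,(70,110,40),(95,255,200))
dark=cv2.inRange(hsv,(0,0,0),(180,110,105))
def rect(x0,y0,x1,y1,m,z,n):
    r=np.zeros_like(m);r[y0:y1,x0:x1]=m[y0:y1,x0:x1]
    cs=cv2.findContours(r,0,1)[0]; c=max(cs,key=cv2.contourArea)
    c=cv2.convexHull(c)
    pts=np.array([ray(K,V,p[0],z)[:2] for p in c],np.float32)
    R=cv2.minAreaRect(pts); print(n,np.round(R[0],1),np.round(R[1],1),'ang',round(np.deg2rad(R[2]),3),'area',cv2.contourArea(c)); return R
rect(185,95,320,205,~mat,15,'white')
rect(335,95,462,205,~mat,15,'orange')
white=cv2.inRange(hsv,(0,0,170),(180,60,255)); rect(200,100,310,160,white,13,'phonew')
org=cv2.inRange(hsv,(0,140,120),(15,255,255)); rect(350,100,440,160,org,13,'phoneo')
rect(190,245,220,275,~mat,11,'camera')
rect(285,222,318,255,~mat,10,'batt')
rect(425,245,458,275,cv2.inRange(hsv,(8,120,120),(25,255,255)),16,'tape')
rect(235,235,265,262,cv2.inRange(hsv,(0,150,150),(8,255,255))|cv2.inRange(hsv,(172,150,150),(180,255,255)),28,'red')
rect(385,228,405,250,cv2.inRange(hsv,(120,80,60),(160,255,255)),60,'violet')
rect(325,228,355,255,cv2.inRange(hsv,(100,100,60),(118,255,255)),28,'bluepot')
rect(412,212,435,232,~mat,30,'brown1');rect(355,255,376,273,~mat,30,'brown2');rect(385,260,410,280,~mat,30,'yel')
E
```

```text
white [661.3 165.3] [243.7 205.8] ang 1.527 area 8146.5
orange [ 679.1 -174.8] [262.  282.4] ang 0.018 area 10928.0
phonew [717.3 163.3] [149.6  71.4] ang 1.533 area 1667.5
phoneo [ 722.1 -170.7] [ 70.4 150.3] ang 0.177 area 1672.0
camera [396.7 270.3] [46.9 35.7] ang 1.134 area 293.0
batt [454.6  47.9] [59.1 45.2] ang 1.127 area 404.0
tape [ 408.6 -279.1] [48.  48.6] ang 0.779 area 351.5
red [425.7 164.5] [34.6 37.1] ang 0.018 area 195.0
violet [ 449.5 -170.2] [10.9 11.3] ang 1.103 area 18.5
bluepot [444.5 -45.4] [37.1 37. ] ang 0.012 area 208.0
brown1 [ 490.9 -241.4] [27.8 37.2] ang 0.476 area 151.5
brown2 [ 392.6 -104.2] [27.4 29.8] ang 0.002 area 126.0
yel [ 379.7 -177.8] [31.7 34.4] ang 0.785 area 170.5
```

Emit:
send_rows --moves '[{"grip": 0.15,"translation": [0.05,0.25,0.0],"twist": 0.8},{"grip": 0.15,"translation": [0.224,0.265,-0.03],"twist": 0.8},{"grip": 0.15,"translation": [0.224,0.265,-0.03],"twist": 0.8},{"grip": 0.15,"translation": [0.224,0.265,-0.03],"twist": 0.8},{"grip": 0.15,"translation": [0.224,0.265,-0.03],"twist": 0.8},{"grip": 0.15,"translation": [0.224,0.265,-0.03],"twist": 0.8},{"grip": 0.15,"translation": [0.224,0.265,-0.03],"twist": 0.8},{"grip": 0.15,"translation": [0.224,0.265,-0.03],"twist": 0.8},{"grip": 0.15,"translation": [0.224,0.265,-0.03],"twist": 0.8},{"grip": 0.15,"translation": [0.224,0.265,-0.03],"twist": 0.8},{"grip": 0.15,"translation": [0.224,0.265,-0.03],"twist": 0.8},{"grip": 0.15,"translation": [0.224,0.265,-0.03],"twist": 0.8},{"grip": 0.15,"translation": [0.224,0.265,-0.03],"twist": 0.8}]'

```text
time: 1.23
position: [408.4, -280.5, 184.7]
eef_rot: [0.17, 1.57, -1.845]
contact_force: [0.5, 0.0, 0.4]
gripper_width: 78.4
```

```bash
cat >> h.py <<'E'
from scipy.spatial.transform import Rotation as Ro
np.set_printoptions(precision=3,suppress=True)
def st():
    s=manip.get_state(); R=Ro.from_euler('xyz',s['eef_rot']).as_matrix()
    print('t',round(s['time'],2),'pos',s['position'].round(1),'jaw',R[:,1].round(3),'ang',round(float(np.arctan(R[1,1]/R[0,1])),3),'x',R[:,0].round(3),'j6',s['joint_positions'][5].round(2),'F',s['contact_force'].round(1),'w',round(s['gripper_width'],1))
E
python3 - <<'E'
from h import *
st(); im,K,V=grab('wrist','w1.png'); print('cam',-V[:3,:3].T@V[:3,3])
grab('top','t1.png')
E
```

```text
t 1.23 pos [ 408.4 -280.5  184.7] jaw [ 0.903 -0.43   0.   ] ang -0.445 x [-0. -0. -1.] j6 -0.4 F [0.5 0.  0.4] w 78.4
cam [ 442.247 -207.266  354.085]
```

View pics/w1.png

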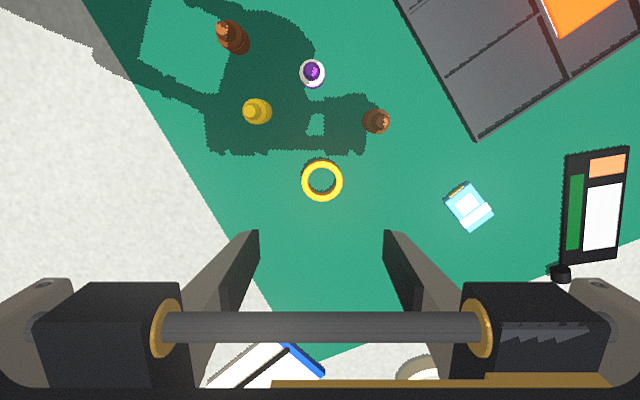

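```bash
python3 - <<'E'
from h import *
d=np.load('pics/w1.png.npz');K,V,im=d['K'],d['V'],d['im']
hsv=cv2.cvtColor(im,cv2.COLOR_RGB2HSV)
def blob(lo,hi,x0,y0,x1,y1,z,n):
    m=cv2.inRange(hsv,lo,hi);r=np.zeros_like(m);r[y0:y1,x0:x1]=m[y0:y1,x0:x1]
    c=max(cv2.findContours(r,0,1)[0],key=cv2.contourArea)
    pts=np.array([ray(K,V,p[0],z)[:2] for p in c],np.float32)
    (x,y),rr=cv2.minEnclosingCircle(pts); print(n,round(x,1),round(y,1),'dia',2*rr)
blob((15,120,120),(35,255,255),290,150,355,210,14,'tape')
blob((120,80,60),(160,255,255),290,50,335,95,60,'violet')
blob((0,0,170),(180,60,255),290,50,335,95,38,'violetbody')
blob((5,60,20),(20,255,255),355,100,395,140,45,'brown1')
blob((20,100,60),(35,255,255),235,90,275,130,45,'yellow')
E
```

```text
tape 409.9 -277.3 dia 51.35457229614258
violet 449.9 -170.0 dia 15.836503982543945
violetbody 450.6 -168.7 dia 25.979896545410156
brown1 488.8 -238.8 dia 28.112634658813477
yellow 384.5 -177.8 dia 29.97477912902832
```

Emit:
send_rows --moves '[{"grip": 0.15,"translation": [0.001,0.001,-0.04],"twist": 0},{"grip": 0.15,"translation": [0.001,0.001,-0.08],"twist": 0},{"grip": 0.15,"translation": [0.001,0.001,-0.12],"twist": 0},{"grip": 0.15,"translation": [0.001,0.001,-0.15],"twist": 0},{"grip": 0.15,"translation": [0.001,0.001,-0.17],"twist": 0},{"grip": 0.15,"translation": [0.001,0.001,-0.179],"twist": 0},{"grip": 0.15,"translation": [0.001,0.001,-0.179],"twist": 0},{"grip": 0.6,"translation": [0.001,0.001,-0.179],"twist": 0},{"grip": 0.6,"translation": [0.001,0.001,-0.179],"twist": 0},{"grip": 0.6,"translation": [0.001,0.001,-0.179],"twist": 0},{"grip": 0.6,"translation": [0.001,0.001,-0.179],"twist": 0},{"grip": 0.6,"translation": [0.001,0.001,-0.179],"twist": 0},{"grip": 0.6,"translation": [0.001,0.001,-0.179],"twist": 0}]'

```text
time: 2.42
position: [410.5, -279.0, 6.4]
eef_rot: [1.076, 1.569, -0.938]
contact_force: [0.7, 0.1, 2.9]
gripper_width: 49.0
```

Emit:
send_rows --moves '[{"grip": 0.6,"translation": [0,0,0.03],"twist": 0},{"grip": 0.6,"translation": [0,0,0.07],"twist": 0},{"grip": 0.6,"translation": [0,0,0.11],"twist": 0},{"grip": 0.6,"translation": [0.02,0.035,0.12],"twist": 0.1},{"grip": 0.6,"translation": [0.04,0.07,0.12],"twist": 0.2},{"grip": 0.6,"translation": [0.06,0.105,0.12],"twist": 0.3},{"grip": 0.6,"translation": [0.08,0.14,0.12],"twist": 0.4},{"grip": 0.6,"translation": [0.1,0.175,0.12],"twist": 0.4},{"grip": 0.6,"translation": [0.12,0.21,0.12],"twist": 0.4},{"grip": 0.6,"translation": [0.14,0.245,0.12],"twist": 0.4},{"grip": 0.6,"translation": [0.16,0.28,0.12],"twist": 0.4},{"grip": 0.6,"translation": [0.18,0.315,0.12],"twist": 0.4},{"grip": 0.6,"translation": [0.195,0.345,0.12],"twist": 0.4},{"grip": 0.6,"translation": [0.206,0.366,0.12],"twist": 0.4},{"grip": 0.6,"translation": [0.206,0.366,0.12],"twist": 0.4},{"grip": 0.6,"translation": [0.206,0.366,0.12],"twist": 0.4}]'

```text
time: 3.75
position: [615.9, 88.6, 125.1]
eef_rot: [-1.162, 1.57, -2.774]
contact_force: [-0.6, 0.2, -0.8]
gripper_width: 49.3
```

```bash
python3 - <<'E'
from h import *
st(); im,K,V=grab('wrist','w2.png')
E
```

```text
t 3.75 pos [615.9  88.6 125.1] jaw [ 0.999 -0.041 -0.001] ang -0.041 x [-0.001 -0.    -1.   ] j6 -0.01 F [-0.6  0.2 -0.8] w 49.3
```

View pics/w2.png

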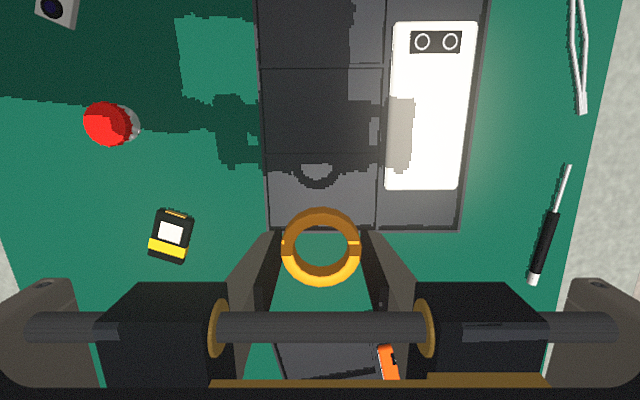

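```bash
python3 - <<'E'
from h import *
d=np.load('pics/w2.png.npz');K,V,im=d['K'],d['V'],d['im']
for uv,z in [((269,230),15),((461,231),15),((259,66),13),((382,68),13),((380,228),15),((268,160),13)]:
    print(uv,ray(K,V,uv,z).round(1))
# expected
c=np.array([661.3,165.3]);a=-.042;R=np.array([[np.cos(a),-np.sin(a)],[np.sin(a),np.cos(a)]])
for p in [(-100,-120),(100,-120),(-100,39.5),(14.5,39.5),(14.5,-120),(-100,-39.5)]: print(p,c+R@p)
E
```

```text
(269, 230) [561.   56.1  15. ]
(461, 231) [757.9  47.3  15. ]
(259, 66) [565.7 211.2  13. ]
(382, 68) [674.3 205.2  13. ]
(380, 228) [674.8  53.9  15. ]
(268, 160) [566.1 127.7  13. ]
(-100, -120) [556.35   49.605]
(100, -120) [756.173  41.207]
(-100, 39.5) [563.047 208.964]
(14.5, 39.5) [677.446 204.156]
(14.5, -120) [670.749  44.797]
(-100, -39.5) [559.73  130.034]
```

Emit:
send_rows --moves '[{"grip": 0.6,"translation": [0,0.002,-0.035],"twist": 0},{"grip": 0.6,"translation": [0,0.002,-0.07],"twist": 0},{"grip": 0.6,"translation": [0,0.002,-0.095],"twist": 0},{"grip": 0.6,"translation": [0,0.002,-0.11],"twist": 0},{"grip": 0.6,"translation": [0,0.002,-0.1155],"twist": 0},{"grip": 0.6,"translation": [0,0.002,-0.1155],"twist": 0},{"grip": 0.6,"translation": [0,0.002,-0.1155],"twist": 0},{"grip": 0.28,"translation": [0,0.002,-0.1155],"twist": 0},{"grip": 0.28,"translation": [0,0.002,-0.1155],"twist": 0},{"grip": 0.28,"translation": [0,0.002,-0.1155],"twist": 0},{"grip": 0.28,"translation": [0,0.002,-0.1155],"twist": 0},{"grip": 0.28,"translation": [0,0.002,-0.1],"twist": 0},{"grip": 0.28,"translation": [0,0.002,-0.06],"twist": 0},{"grip": 0.28,"translation": [0,0.002,-0.02],"twist": 0},{"grip": 0.28,"translation": [0,0.002,0.02],"twist": 0},{"grip": 0.28,"translation": [0,0.002,0.06],"twist": 0},{"grip": 0.28,"translation": [0,0.002,0.06],"twist": 0}]'

```text
time: 5.22
position: [621.4, 89.5, 196.3]
eef_rot: [1.566, 1.554, -0.047]
contact_force: [0.7, 0.5, 1.0]
gripper_width: 66.1
```

```bash
python3 - <<'E'
from h import *
st(); im,K,V=grab('wrist','w3.png')
E
```

```text
t 5.22 pos [621.4  89.5 196.3] jaw [ 0.999 -0.043  0.017] ang -0.043 x [ 0.017 -0.001 -1.   ] j6 -0.01 F [0.7 0.5 1. ] w 66.1
```

View pics/w3.png

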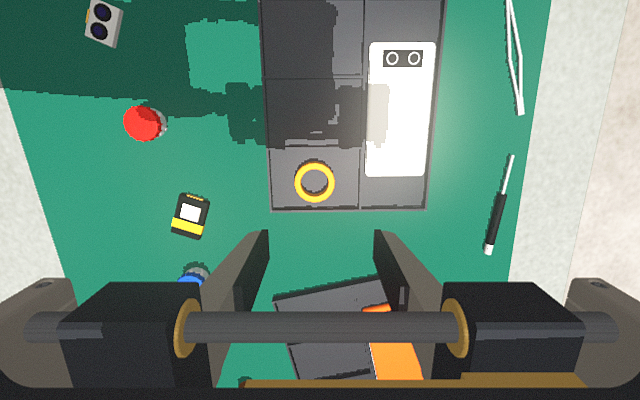

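```bash
cat >> h.py <<'E'
def hull(im,K,V,x0,y0,x1,y1,z,lo=None,hi=None):
    hsv=cv2.cvtColor(im,cv2.COLOR_RGB2HSV)
    m=~cv2.inRange(hsv,(65,110,20),(95,255,255)) if lo is None else cv2.inRange(hsv,lo,hi)
    r=np.zeros_like(m);r[y0:y1,x0:x1]=m[y0:y1,x0:x1]; r=cv2.morphologyEx(r,cv2.MORPH_OPEN,np.ones((3,3)))
    c=max(cv2.findContours(r,0,1)[0],key=cv2.contourArea)
    pts=np.array([ray(K,V,p[0],z)[:2] for p in c],np.float32)
    R=cv2.minAreaRect(cv2.convexHull(pts)); print('c',np.round(R[0],1),'size',np.round(R[1],1),'ang',round(float(np.deg2rad(R[2])),3))
E
python3 - <<'E'
from h import *
st(); im,K,V=grab('wrist','w4.png')
hull(im,K,V,165,185,220,245,9)
hull(im,K,V,115,95,162,147,28,(0,150,100),(6,255,255))
hull(im,K,V,290,155,340,206,19,(15,120,100),(35,255,255))
a=cv2.cvtColor(im,cv2.COLOR_RGB2BGR)[170:260,140:240]; cv2.imwrite('pics/c4.png',cv2.resize(a,None,fx=5,fy=5))
E
```

```text
t 5.27 pos [619.7  89.5 192. ] jaw [ 0.999 -0.043  0.012] ang -0.043 x [ 0.012 -0.001 -1.   ] j6 -0.01 F [-1.   0.6 -0.8] w 66.3
c [454.5  50.7] size [58.6 41.6] ang 1.203
c [429.2 167.4] size [40.7 37.7] ang 0.063
c [615.6  89.4] size [46.7 48.1] ang 1.527
```

View pics/c4.png

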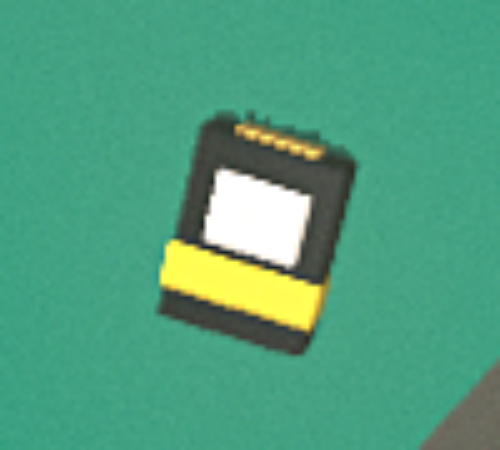

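Emit:
send_rows --moves '[{"grip": 0.33,"translation": [-0.04,-0.01,-0.02],"twist": -0.1},{"grip": 0.33,"translation": [-0.08,-0.02,-0.04],"twist": -0.2},{"grip": 0.33,"translation": [-0.12,-0.03,-0.06],"twist": -0.3},{"grip": 0.33,"translation": [-0.15,-0.038,-0.06],"twist": -0.35},{"grip": 0.33,"translation": [-0.162,-0.04,-0.06],"twist": -0.35},{"grip": 0.33,"translation": [-0.162,-0.04,-0.06],"twist": -0.35},{"grip": 0.33,"translation": [-0.162,-0.04,-0.06],"twist": -0.35}]'

```text
time: 5.9
position: [453.3, 49.7, 124.4]
eef_rot: [-1.422, 1.569, 2.897]
contact_force: [0.5, -0.9, -0.2]
gripper_width: 61.8
```

```bash
python3 - <<'E'
from h import *
st(); im,K,V=grab('wrist','w5.png')
hull(im,K,V,270,180,370,255,9)
E
```

```text
t 5.9 pos [453.3  49.7 124.4] jaw [ 0.924 -0.383 -0.002] ang -0.393 x [-0.002  0.    -1.   ] j6 0.24 F [ 0.5 -0.9 -0.2] w 61.8
c [451.3  44.3] size [44.5 39. ] ang 1.179
```

View pics/w5.png

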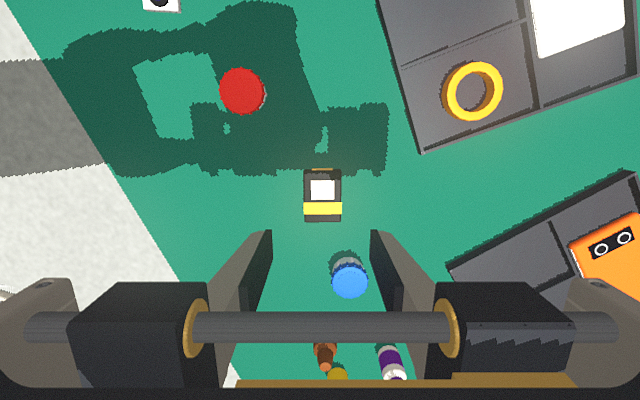

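```bash
python3 - <<'E'
from h import *
d=np.load('pics/w5.png.npz');K,V=d['K'],d['V']
for uv in [(304,170),(340,170),(303,221),(342,221)]: print(ray(K,V,uv,11 if uv[1]>200 else 8)[:2].round(1))
E
```

```text
[447.2  80.8]
[480.   67.2]
[425.5  32.9]
[462.5  17.6]
```

Emit:
send_rows --moves '[{"grip": 0.33,"translation": [0,0,-0.035],"twist": 0},{"grip": 0.33,"translation": [0,0,-0.07],"twist": 0},{"grip": 0.33,"translation": [0,0,-0.1],"twist": 0},{"grip": 0.33,"translation": [0,0,-0.115],"twist": 0},{"grip": 0.33,"translation": [0,0,-0.121],"twist": 0},{"grip": 0.33,"translation": [0,0,-0.121],"twist": 0},{"grip": 0.7,"translation": [0,0,-0.121],"twist": 0},{"grip": 0.7,"translation": [0,0,-0.121],"twist": 0},{"grip": 0.7,"translation": [0,0,-0.121],"twist": 0},{"grip": 0.7,"translation": [0,0,-0.121],"twist": 0},{"grip": 0.7,"translation": [0,0,-0.121],"twist": 0},{"grip": 0.7,"translation": [0,0,-0.121],"twist": 0}]'

```text
time: 6.95
position: [455.0, 49.5, 5.2]
eef_rot: [1.887, 1.569, -0.077]
contact_force: [1.2, 0.6, 2.0]
gripper_width: 37.2
```

Emit:
send_rows --moves '[{"grip": 0.7,"translation": [0,0,0.03],"twist": 0},{"grip": 0.7,"translation": [0,0,0.06],"twist": 0},{"grip": 0.7,"translation": [0.033,0.024,0.08],"twist": 0.1},{"grip": 0.7,"translation": [0.066,0.048,0.08],"twist": 0.2},{"grip": 0.7,"translation": [0.099,0.072,0.08],"twist": 0.3},{"grip": 0.7,"translation": [0.132,0.096,0.08],"twist": 0.35},{"grip": 0.7,"translation": [0.155,0.113,0.08],"twist": 0.35},{"grip": 0.7,"translation": [0.165,0.119,0.08],"twist": 0.35},{"grip": 0.7,"translation": [0.165,0.119,0.08],"twist": 0.35},{"grip": 0.7,"translation": [0.165,0.119,0.05],"twist": 0.35},{"grip": 0.7,"translation": [0.165,0.119,0.025],"twist": 0.35},{"grip": 0.7,"translation": [0.165,0.119,0.01],"twist": 0.35},{"grip": 0.7,"translation": [0.165,0.119,0.0035],"twist": 0.35},{"grip": 0.7,"translation": [0.165,0.119,0.0035],"twist": 0.35},{"grip": 0.7,"translation": [0.165,0.119,0.0035],"twist": 0.35}]'

```text
time: 8.2
position: [618.8, 168.2, 8.5]
eef_rot: [-0.476, 1.571, -2.091]
contact_force: [0.1, 0.6, -0.1]
gripper_width: 37.3
```

Emit:
send_rows --moves '[{"grip": 0.4,"translation": [0,0,0],"twist": 0},{"grip": 0.4,"translation": [0,0,0],"twist": 0},{"grip": 0.4,"translation": [0,0,0],"twist": 0},{"grip": 0.4,"translation": [0,0,0],"twist": 0},{"grip": 0.4,"translation": [0,0,0.02],"twist": 0},{"grip": 0.4,"translation": [0,0,0.06],"twist": 0},{"grip": 0.4,"translation": [0,0,0.1],"twist": 0},{"grip": 0.4,"translation": [0,0,0.14],"twist": 0},{"grip": 0.4,"translation": [0,0,0.16],"twist": 0},{"grip": 0.4,"translation": [0,0,0.16],"twist": 0},{"grip": 0.4,"translation": [0,0,0.16],"twist": 0}]'

```text
time: 9.12
position: [620.1, 168.7, 169.7]
eef_rot: [1.685, 1.567, 0.072]
contact_force: [-0.4, 1.0, -0.4]
gripper_width: 55.2
```

```bash
python3 - <<'E'
from h import *
st(); im,K,V=grab('wrist','w6.png')
E
```

```text
t 9.12 pos [620.1 168.7 169.7] jaw [ 0.999 -0.043  0.003] ang -0.043 x [ 0.003  0.    -1.   ] j6 0.12 F [-0.4  1.  -0.4] w 55.2
```

View pics/w6.png

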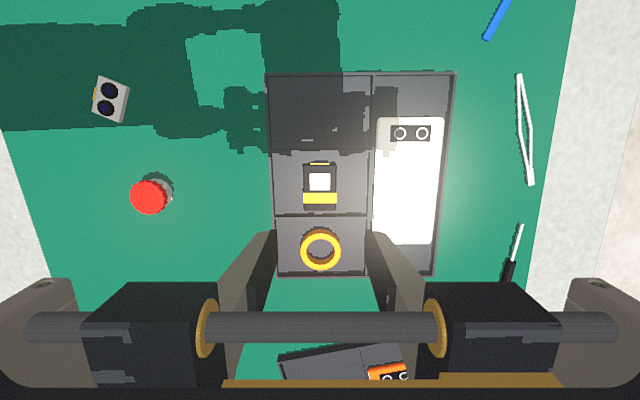

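Emit:
send_rows --moves '[{"grip": 0.43,"translation": [-0.222,0.103,-0.03],"twist": -0.37},{"grip": 0.43,"translation": [-0.222,0.103,-0.03],"twist": -0.37},{"grip": 0.43,"translation": [-0.222,0.103,-0.03],"twist": -0.37},{"grip": 0.43,"translation": [-0.222,0.103,-0.03],"twist": -0.37},{"grip": 0.43,"translation": [-0.222,0.103,-0.04],"twist": -0.37},{"grip": 0.43,"translation": [-0.222,0.103,-0.04],"twist": -0.37},{"grip": 0.43,"translation": [-0.222,0.103,-0.04],"twist": -0.37},{"grip": 0.43,"translation": [-0.222,0.103,-0.04],"twist": -0.37},{"grip": 0.43,"translation": [-0.222,0.103,-0.04],"twist": -0.37}]'

```text
time: 9.92
position: [396.8, 271.3, 127.0]
eef_rot: [-0.645, 1.569, -2.628]
contact_force: [0.5, 0.8, 0.2]
gripper_width: 52.4
```

```bash
python3 - <<'E'
from h import *
st(); im,K,V=grab('wrist','w7.png')
hull(im,K,V,270,160,370,228,10)
a=cv2.cvtColor(im,cv2.COLOR_RGB2BGR)[150:250,240:400]; cv2.imwrite('pics/c7.png',cv2.resize(a,None,fx=5,fy=5))
E
```

```text
t 9.92 pos [396.8 271.3 127. ] jaw [ 0.916 -0.401 -0.001] ang -0.413 x [-0.002 -0.001 -1.   ] j6 0.76 F [0.5 0.8 0.2] w 52.4
c [397.8 274.4] size [41.7 31.3] ang 1.129
```

View pics/c7.png

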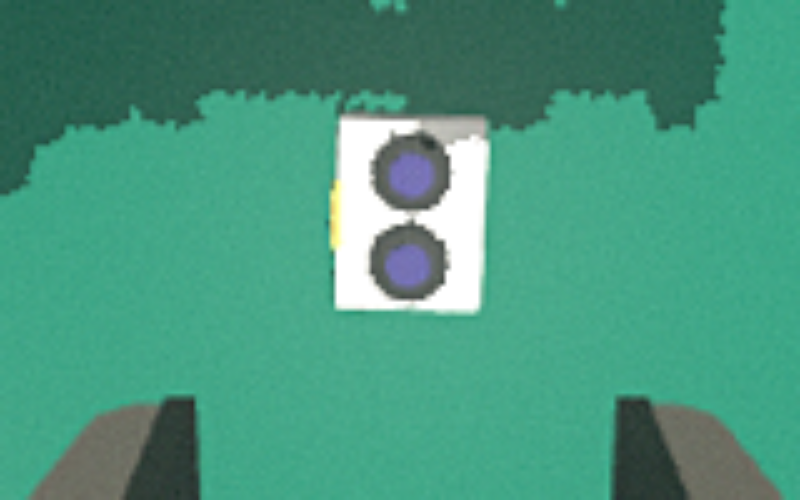

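Emit:
send_rows --moves '[{"grip": 0.43,"translation": [0,0.002,-0.035],"twist": -0.02},{"grip": 0.43,"translation": [0,0.002,-0.07],"twist": -0.02},{"grip": 0.43,"translation": [0,0.002,-0.1],"twist": -0.02},{"grip": 0.43,"translation": [0,0.002,-0.117],"twist": -0.02},{"grip": 0.43,"translation": [0,0.002,-0.1235],"twist": -0.02},{"grip": 0.43,"translation": [0,0.002,-0.1235],"twist": -0.02},{"grip": 0.8,"translation": [0,0.002,-0.1235],"twist": -0.02},{"grip": 0.8,"translation": [0,0.002,-0.1235],"twist": -0.02},{"grip": 0.8,"translation": [0,0.002,-0.1235],"twist": -0.02},{"grip": 0.8,"translation": [0,0.002,-0.1235],"twist": -0.02},{"grip": 0.8,"translation": [0,0.002,-0.1235],"twist": -0.02},{"grip": 0.8,"translation": [0,0.002,-0.1235],"twist": -0.02}]'

```text
time: 10.97
position: [398.0, 273.7, 5.2]
eef_rot: [2.168, 1.569, 0.165]
contact_force: [1.6, -1.6, 2.0]
gripper_width: 29.8
```

Emit:
send_rows --moves '[{"grip": 0.8,"translation": [0,0,0.03],"twist": 0},{"grip": 0.8,"translation": [0,0,0.07],"twist": 0},{"grip": 0.8,"translation": [0,0,0.11],"twist": 0},{"grip": 0.8,"translation": [0.016,-0.035,0.12],"twist": 0.08},{"grip": 0.8,"translation": [0.032,-0.07,0.12],"twist": 0.16},{"grip": 0.8,"translation": [0.048,-0.105,0.12],"twist": 0.24},{"grip": 0.8,"translation": [0.064,-0.14,0.12],"twist": 0.32},{"grip": 0.8,"translation": [0.08,-0.175,0.12],"twist": 0.4},{"grip": 0.8,"translation": [0.096,-0.21,0.12],"twist": 0.48},{"grip": 0.8,"translation": [0.112,-0.245,0.12],"twist": 0.56},{"grip": 0.8,"translation": [0.128,-0.28,0.12],"twist": 0.6},{"grip": 0.8,"translation": [0.144,-0.315,0.12],"twist": 0.6},{"grip": 0.8,"translation": [0.16,-0.35,0.12],"twist": 0.6},{"grip": 0.8,"translation": [0.176,-0.385,0.12],"twist": 0.6},{"grip": 0.8,"translation": [0.192,-0.42,0.12],"twist": 0.6},{"grip": 0.8,"translation": [0.208,-0.455,0.12],"twist": 0.6},{"grip": 0.8,"translation": [0.224,-0.49,0.12],"twist": 0.6},{"grip": 0.8,"translation": [0.236,-0.52,0.12],"twist": 0.6},{"grip": 0.8,"translation": [0.242,-0.539,0.12],"twist": 0.6},{"grip": 0.8,"translation": [0.242,-0.539,0.12],"twist": 0.6}]'

```text
time: 12.63
position: [639.3, -269.5, 124.0]
eef_rot: [0.095, 1.57, -1.313]
contact_force: [-0.3, -0.0, -0.3]
gripper_width: 29.5
```

```bash
python3 - <<'E'
from h import *
st(); im,K,V=grab('wrist','w8.png')
E
```

```text
t 12.63 pos [ 639.3 -269.5  124. ] jaw [0.987 0.163 0.   ] ang 0.163 x [ 0.    -0.001 -1.   ] j6 -0.74 F [-0.3 -0.  -0.3] w 29.5
```

View pics/w8.png

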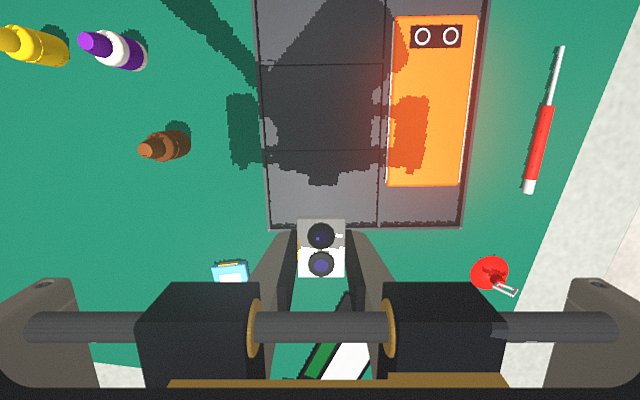

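```bash
python3 - <<'E'
from h import *
d=np.load('pics/w8.png.npz');K,V=d['K'],d['V']
for uv,z in [((270,229),16),((461,227),16),((262,64),13),((384,67),13),((378,226),16),((268,150),13)]:
    print(uv,ray(K,V,uv,z).round(1))
c=np.array([667.,-180.6]);a=.17;R=np.array([[np.cos(a),-np.sin(a)],[np.sin(a),np.cos(a)]])
for p in [(-100,-120),(100,-120),(-100,39.5),(14.5,39.5),(14.5,-120),(-100,-39.5)]: print(p,c+R@p)
E
```

```text
(270, 229) [ 593.6 -310.1   16. ]
(461, 227) [ 784.6 -276.3   16. ]
(262, 64) [ 568.4 -157.7   13. ]
(384, 67) [ 674.6 -142.5   13. ]
(378, 226) [ 701.3 -289.    16. ]
(268, 150) [ 582.1 -231.5   13. ]
(-100, -120) [ 588.743 -315.788]
(100, -120) [ 785.86  -281.952]
(-100, 39.5) [ 561.759 -158.588]
(14.5, 39.5) [ 674.608 -139.216]
(14.5, -120) [ 701.593 -296.417]
(-100, -39.5) [ 575.124 -236.449]
```

Emit:
send_rows --moves '[{"grip": 0.8,"translation": [0.002,0.003,-0.035],"twist": 0},{"grip": 0.8,"translation": [0.002,0.003,-0.07],"twist": 0},{"grip": 0.8,"translation": [0.002,0.003,-0.095],"twist": 0},{"grip": 0.8,"translation": [0.002,0.003,-0.11],"twist": 0},{"grip": 0.8,"translation": [0.002,0.003,-0.1165],"twist": 0},{"grip": 0.8,"translation": [0.002,0.003,-0.1165],"twist": 0},{"grip": 0.8,"translation": [0.002,0.003,-0.1165],"twist": 0},{"grip": 0.46,"translation": [0.002,0.003,-0.1165],"twist": 0},{"grip": 0.46,"translation": [0.002,0.003,-0.1165],"twist": 0},{"grip": 0.46,"translation": [0.002,0.003,-0.1165],"twist": 0},{"grip": 0.46,"translation": [0.002,0.003,-0.1165],"twist": 0},{"grip": 0.46,"translation": [0.002,0.003,-0.1],"twist": 0},{"grip": 0.46,"translation": [0.002,0.003,-0.06],"twist": 0},{"grip": 0.46,"translation": [0.002,0.003,-0.02],"twist": 0},{"grip": 0.46,"translation": [0.002,0.003,0.02],"twist": 0},{"grip": 0.46,"translation": [0.002,0.003,0.05],"twist": 0},{"grip": 0.46,"translation": [0.002,0.003,0.05],"twist": 0},{"grip": 0.46,"translation": [0.002,0.003,0.05],"twist": 0}]'

```text
time: 14.18
position: [642.5, -263.3, 177.8]
eef_rot: [0.848, 1.565, -0.556]
contact_force: [0.1, -1.0, -1.2]
gripper_width: 49.4
```

```bash
python3 - <<'E'
from h import *
st(); im,K,V=grab('wrist','w9.png')
E
```

```text
t 14.18 pos [ 642.5 -263.3  177.8] jaw [0.986 0.166 0.004] ang 0.167 x [ 0.005 -0.003 -1.   ] j6 -0.73 F [ 0.1 -1.  -1.2] w 49.4
```

View pics/w9.png

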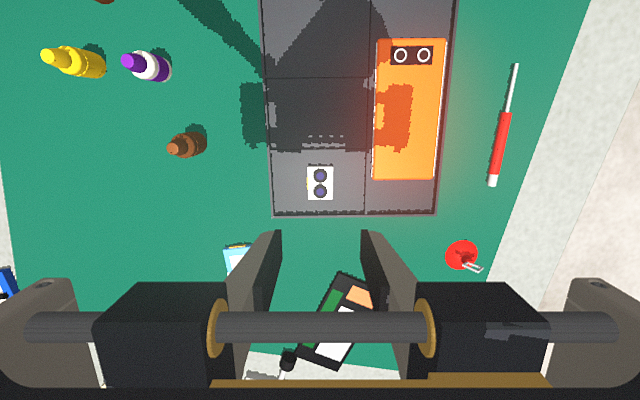

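Emit:
send_rows --moves '[{"grip": 0.5,"translation": [-0.191,0.093,-0.02],"twist": -0.5},{"grip": 0.5,"translation": [-0.191,0.093,-0.02],"twist": -0.5},{"grip": 0.5,"translation": [-0.191,0.093,-0.02],"twist": -0.5},{"grip": 0.5,"translation": [-0.191,0.093,-0.02],"twist": -0.5},{"grip": 0.5,"translation": [-0.191,0.093,-0.02],"twist": -0.5},{"grip": 0.5,"translation": [-0.191,0.093,-0.04],"twist": -0.5},{"grip": 0.5,"translation": [-0.191,0.093,-0.04],"twist": -0.5},{"grip": 0.5,"translation": [-0.191,0.093,-0.04],"twist": -0.5},{"grip": 0.5,"translation": [-0.191,0.093,-0.04],"twist": -0.5}]'

```text
time: 14.98
position: [450.7, -169.8, 134.4]
eef_rot: [-1.901, 1.57, 2.478]
contact_force: [0.4, -0.4, -0.9]
gripper_width: 45.9
```

```bash
python3 - <<'E'
from h import *
st(); im,K,V=grab('wrist','w10.png')
hull(im,K,V,290,150,350,240,60,(120,80,60),(160,255,255))
E
```

```text
t 14.98 pos [ 450.7 -169.8  134.4] jaw [ 0.945 -0.327 -0.001] ang -0.333 x [-0.  0. -1.] j6 -0.28 F [ 0.4 -0.4 -0.9] w 45.9
c [ 451.8 -165.1] size [17.3 14. ] ang 1.239
```

View pics/w10.png

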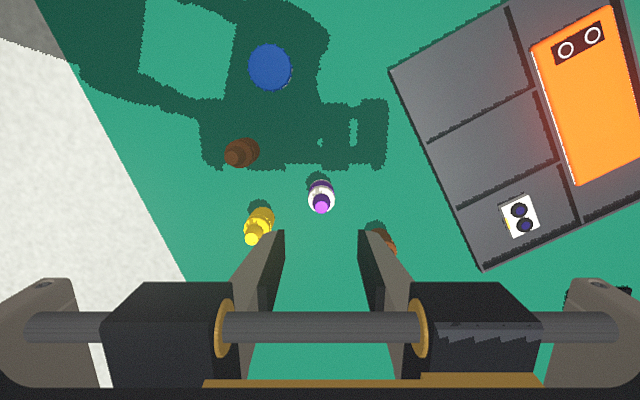

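Emit:
send_rows --moves '[{"grip": 0.5,"translation": [0.001,0.002,-0.035],"twist": 0},{"grip": 0.5,"translation": [0.001,0.002,-0.07],"twist": 0},{"grip": 0.5,"translation": [0.001,0.002,-0.1],"twist": 0},{"grip": 0.5,"translation": [0.001,0.002,-0.117],"twist": 0},{"grip": 0.5,"translation": [0.001,0.002,-0.1225],"twist": 0},{"grip": 0.5,"translation": [0.001,0.002,-0.1225],"twist": 0},{"grip": 0.85,"translation": [0.001,0.002,-0.1225],"twist": 0},{"grip": 0.85,"translation": [0.001,0.002,-0.1225],"twist": 0},{"grip": 0.85,"translation": [0.001,0.002,-0.1225],"twist": 0},{"grip": 0.85,"translation": [0.001,0.002,-0.1225],"twist": 0},{"grip": 0.85,"translation": [0.001,0.002,-0.1225],"twist": 0},{"grip": 0.85,"translation": [0.001,0.002,-0.1225],"twist": 0}]'

```text
time: 16.03
position: [452.4, -168.3, 13.7]
eef_rot: [1.3, 1.568, -0.604]
contact_force: [0.1, -0.2, 6.3]
gripper_width: 25.5
```

Emit:
send_rows --moves '[{"grip": 0.85,"translation": [0,0,0.03],"twist": 0},{"grip": 0.85,"translation": [0,0,0.06],"twist": 0},{"grip": 0.85,"translation": [0,0,0.085],"twist": 0},{"grip": 0.85,"translation": [0.03,-0.003,0.09],"twist": 0.1},{"grip": 0.85,"translation": [0.06,-0.006,0.09],"twist": 0.2},{"grip": 0.85,"translation": [0.09,-0.009,0.09],"twist": 0.3},{"grip": 0.85,"translation": [0.12,-0.012,0.09],"twist": 0.4},{"grip": 0.85,"translation": [0.15,-0.015,0.09],"twist": 0.5},{"grip": 0.85,"translation": [0.17,-0.017,0.09],"twist": 0.5},{"grip": 0.85,"translation": [0.1765,-0.017,0.09],"twist": 0.5},{"grip": 0.85,"translation": [0.1765,-0.017,0.09],"twist": 0.5},{"grip": 0.85,"translation": [0.1765,-0.017,0.06],"twist": 0.5},{"grip": 0.85,"translation": [0.1765,-0.017,0.03],"twist": 0.5},{"grip": 0.85,"translation": [0.1765,-0.017,0.013],"twist": 0.5},{"grip": 0.85,"translation": [0.1765,-0.017,0.007],"twist": 0.5},{"grip": 0.85,"translation": [0.1765,-0.017,0.006],"twist": 0.5},{"grip": 0.85,"translation": [0.1765,-0.017,0.006],"twist": 0.5}]'

```text
time: 17.45
position: [626.7, -184.3, 18.4]
eef_rot: [-2.034, 1.57, 2.844]
contact_force: [-0.2, -0.3, 0.2]
gripper_width: 25.2
```

```bash
python3 - <<'E'
from h import *
st(); im,K,V=grab('wrist','w11.png'); grab('side','s11.png')
E
```

```text
t 17.45 pos [ 626.7 -184.3   18.4] jaw [ 0.986  0.166 -0.001] ang 0.166 x [-0.001  0.    -1.   ] j6 -0.64 F [-0.2 -0.3  0.2] w 25.2
```

View pics/w11.png

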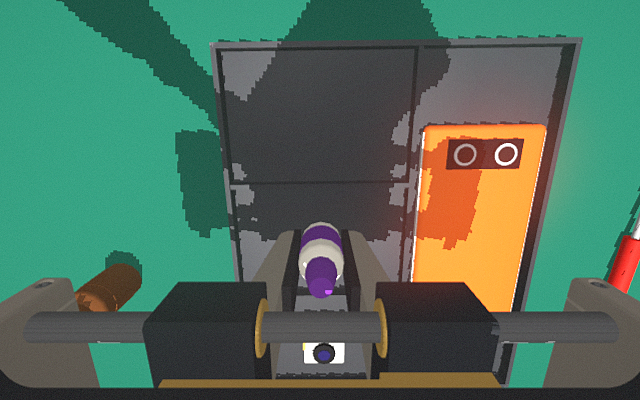

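Emit:
send_rows --moves '[{"grip": 0.85,"translation": [0,0,-0.001],"twist": 0},{"grip": 0.85,"translation": [0,0,-0.001],"twist": 0},{"grip": 0.5,"translation": [0,0,-0.001],"twist": 0},{"grip": 0.5,"translation": [0,0,-0.001],"twist": 0},{"grip": 0.5,"translation": [0,0,-0.001],"twist": 0},{"grip": 0.5,"translation": [0,0,-0.001],"twist": 0},{"grip": 0.5,"translation": [0,0,0.015],"twist": 0},{"grip": 0.5,"translation": [0,0,0.05],"twist": 0},{"grip": 0.5,"translation": [0,0,0.09],"twist": 0},{"grip": 0.5,"translation": [0,0,0.13],"twist": 0},{"grip": 0.5,"translation": [0,0,0.15],"twist": 0},{"grip": 0.5,"translation": [0,0,0.15],"twist": 0}]'

```text
time: 18.55
position: [631.2, -186.0, 175.7]
eef_rot: [0.938, 1.559, -0.465]
contact_force: [0.4, -0.5, 0.7]
gripper_width: 45.8
```

```bash
python3 - <<'E'
from h import *
st(); im,K,V=grab('wrist','w12.png')
E
```

```text
t 18.55 pos [ 631.2 -186.   175.7] jaw [0.986 0.166 0.01 ] ang 0.167 x [ 0.011 -0.005 -1.   ] j6 -0.64 F [ 0.4 -0.5  0.7] w 45.8
```

View pics/w12.png

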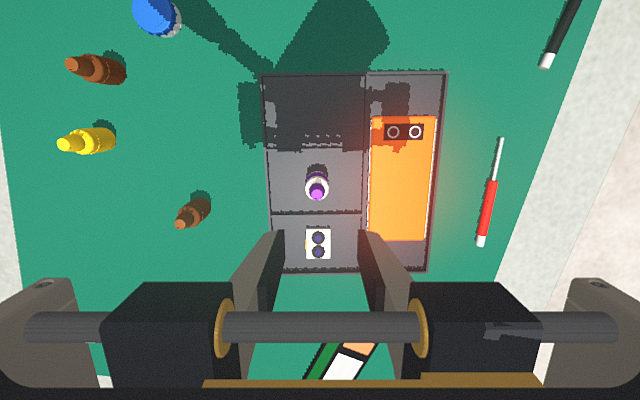

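Emit:
send_rows --moves '[{"grip": 0.3,"translation": [-0.2,0.35,0],"twist": -0.17},{"grip": 0.3,"translation": [-0.2,0.35,0],"twist": -0.17},{"grip": 0.3,"translation": [-0.2,0.35,0],"twist": -0.17},{"grip": 0.3,"translation": [-0.2,0.35,0],"twist": -0.17},{"grip": 0.3,"translation": [-0.2,0.35,0],"twist": -0.17},{"grip": 0.3,"translation": [-0.2,0.35,0],"twist": -0.17},{"grip": 0.3,"translation": [-0.2,0.35,0],"twist": -0.17},{"grip": 0.3,"translation": [-0.2,0.35,-0.04],"twist": -0.17},{"grip": 0.3,"translation": [-0.2,0.35,-0.04],"twist": -0.17},{"grip": 0.3,"translation": [-0.2,0.35,-0.04],"twist": -0.17},{"grip": 0.3,"translation": [-0.2,0.35,-0.04],"twist": -0.17},{"grip": 0.3,"translation": [-0.2,0.35,-0.04],"twist": -0.17},{"grip": 0.3,"translation": [-0.2,0.35,-0.04],"twist": -0.17}]'

```text
time: 19.68
position: [427.3, 165.2, 127.3]
eef_rot: [-1.151, 1.569, -2.725]
contact_force: [0.3, -0.2, 0.1]
gripper_width: 64.5
```

```bash
python3 - <<'E'
from h import *
st(); im,K,V=grab('wrist','w13.png')
hull(im,K,V,250,150,380,240,28,(0,150,100),(8,255,255))
E
```

```text
t 19.68 pos [427.3 165.2 127.3] jaw [ 1.    -0.003 -0.001] ang -0.003 x [-0.001 -0.001 -1.   ] j6 0.11 F [ 0.3 -0.2  0.1] w 64.5
c [423.9 164.5] size [28.4 37.8] ang 1.094
```

View pics/w13.png

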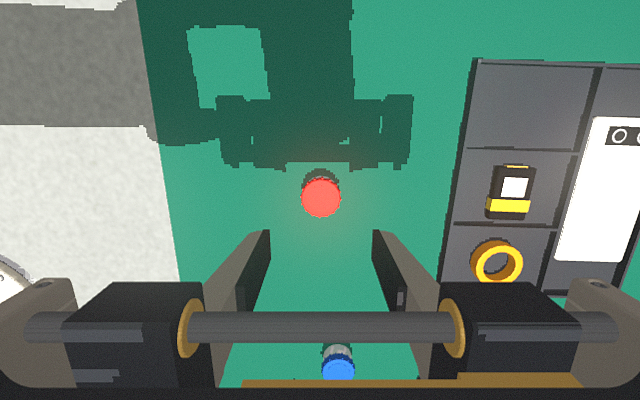

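Emit:
send_rows --moves '[{"grip": 0.3,"translation": [-0.001,0.001,-0.035],"twist": 0},{"grip": 0.3,"translation": [-0.001,0.001,-0.07],"twist": 0},{"grip": 0.3,"translation": [-0.001,0.001,-0.1],"twist": 0},{"grip": 0.3,"translation": [-0.001,0.001,-0.117],"twist": 0},{"grip": 0.3,"translation": [-0.001,0.001,-0.122],"twist": 0},{"grip": 0.3,"translation": [-0.001,0.001,-0.122],"twist": 0},{"grip": 0.7,"translation": [-0.001,0.001,-0.122],"twist": 0},{"grip": 0.7,"translation": [-0.001,0.001,-0.122],"twist": 0},{"grip": 0.7,"translation": [-0.001,0.001,-0.122],"twist": 0},{"grip": 0.7,"translation": [-0.001,0.001,-0.122],"twist": 0},{"grip": 0.7,"translation": [-0.001,0.001,-0.122],"twist": 0},{"grip": 0.7,"translation": [-0.001,0.001,-0.122],"twist": 0}]'

```text
time: 20.73
position: [427.7, 166.7, 7.2]
eef_rot: [1.611, 1.569, 0.037]
contact_force: [-1.0, -0.6, 6.6]
gripper_width: 37.3
```

Emit:
send_rows --moves '[{"grip": 0.7,"translation": [0,0,0.03],"twist": 0},{"grip": 0.7,"translation": [0,0,0.065],"twist": 0},{"grip": 0.7,"translation": [0,0,0.09],"twist": 0},{"grip": 0.7,"translation": [0.02,-0.03,0.1],"twist": 0.05},{"grip": 0.7,"translation": [0.04,-0.06,0.1],"twist": 0.1},{"grip": 0.7,"translation": [0.06,-0.09,0.1],"twist": 0.15},{"grip": 0.7,"translation": [0.08,-0.12,0.1],"twist": 0.17},{"grip": 0.7,"translation": [0.1,-0.15,0.1],"twist": 0.17},{"grip": 0.7,"translation": [0.12,-0.18,0.1],"twist": 0.17},{"grip": 0.7,"translation": [0.14,-0.21,0.1],"twist": 0.17},{"grip": 0.7,"translation": [0.16,-0.24,0.1],"twist": 0.17},{"grip": 0.7,"translation": [0.18,-0.265,0.1],"twist": 0.17},{"grip": 0.7,"translation": [0.1875,-0.274,0.1],"twist": 0.17},{"grip": 0.7,"translation": [0.1875,-0.274,0.1],"twist": 0.17},{"grip": 0.7,"translation": [0.1875,-0.274,0.065],"twist": 0.17},{"grip": 0.7,"translation": [0.1875,-0.274,0.03],"twist": 0.17},{"grip": 0.7,"translation": [0.1875,-0.274,0.012],"twist": 0.17},{"grip": 0.7,"translation": [0.1875,-0.274,0.006],"twist": 0.17},{"grip": 0.7,"translation": [0.1875,-0.274,0.005],"twist": 0.17},{"grip": 0.7,"translation": [0.1875,-0.274,0.005],"twist": 0.17}]'

```text
time: 22.4
position: [613.5, -106.2, 11.1]
eef_rot: [-2.322, 1.57, 2.559]
contact_force: [0.3, 0.1, 0.1]
gripper_width: 37.3
```

```bash
python3 - <<'E'
from h import *
st(); im,K,V=grab('wrist','w14.png')
E
```

```text
t 22.4 pos [ 613.5 -106.2   11.1] jaw [ 0.986  0.167 -0.001] ang 0.168 x [-0.001  0.001 -1.   ] j6 -0.53 F [0.3 0.1 0.1] w 37.3
```

View pics/w14.png

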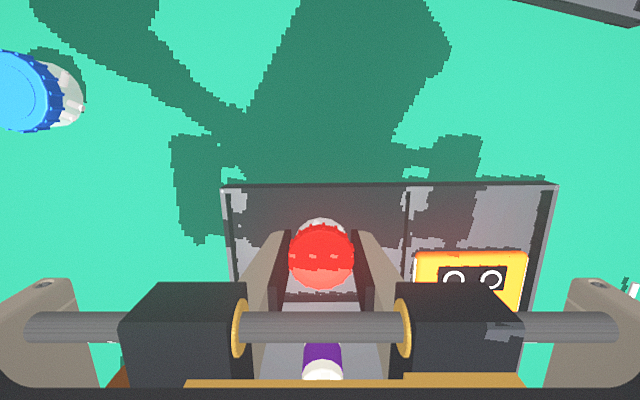

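Emit:
send_rows --moves '[{"grip": 0.7,"translation": [0,0,-0.0005],"twist": 0},{"grip": 0.45,"translation": [0,0,-0.0005],"twist": 0},{"grip": 0.38,"translation": [0,0,-0.0005],"twist": 0},{"grip": 0.38,"translation": [0,0,-0.0005],"twist": 0},{"grip": 0.38,"translation": [0,0,-0.0005],"twist": 0},{"grip": 0.38,"translation": [0,0,0.015],"twist": 0},{"grip": 0.38,"translation": [0,0,0.05],"twist": 0},{"grip": 0.38,"translation": [0,0,0.09],"twist": 0},{"grip": 0.38,"translation": [0,0,0.13],"twist": 0},{"grip": 0.38,"translation": [0,0,0.17],"twist": 0},{"grip": 0.38,"translation": [-0.03,0.02,0.21],"twist": 0},{"grip": 0.38,"translation": [-0.07,0.04,0.24],"twist": 0},{"grip": 0.38,"translation": [-0.11,0.06,0.25],"twist": 0},{"grip": 0.38,"translation": [-0.15,0.07,0.25],"twist": 0},{"grip": 0.38,"translation": [-0.19,0.08,0.25],"twist": 0},{"grip": 0.38,"translation": [-0.22,0.08,0.25],"twist": 0},{"grip": 0.38,"translation": [-0.22,0.08,0.25],"twist": 0},{"grip": 0.38,"translation": [-0.22,0.08,0.25],"twist": 0}]'

```text
time: 23.95
position: [392.2, -26.8, 261.4]
eef_rot: [0.951, 1.569, -0.453]
contact_force: [-0.2, -1.3, 0.5]
gripper_width: 56.8
```

```bash
python3 - <<'E'
from h import *
st()
for n in ['top','side']: grab(n,n+'9.png')
a=cv2.imread('pics/top9.png'); cv2.imwrite('pics/c9.png',cv2.resize(a[95:215,190:470],None,fx=2.8,fy=2.8,interpolation=2))
im,K,V=grab('wrist','w15.png')
E
```

```text
t 23.95 pos [392.2 -26.8 261.4] jaw [0.986 0.166 0.001] ang 0.167 x [ 0.002 -0.001 -1.   ] j6 -0.54 F [-0.2 -1.3  0.5] w 56.8
```

View pics/top9.png

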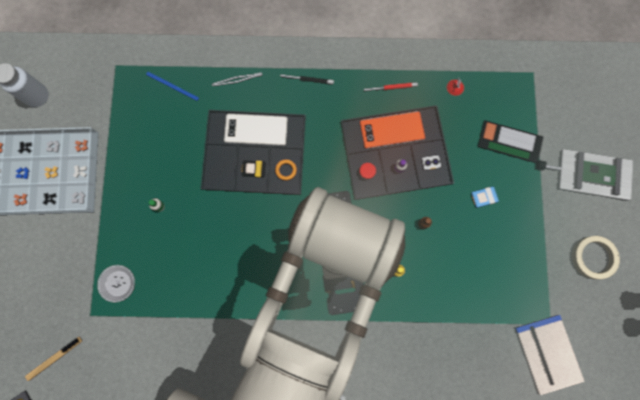

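View pics/side9.png

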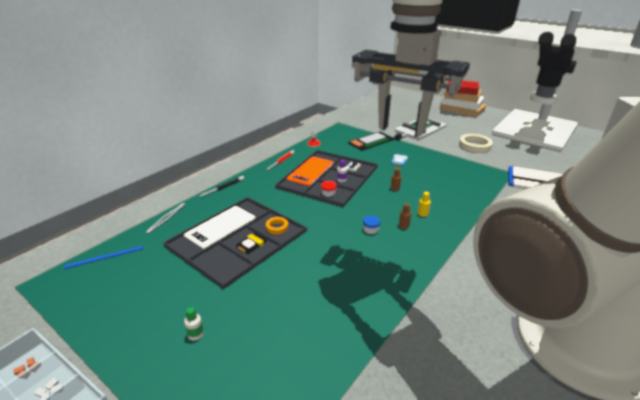

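View pics/w15.png

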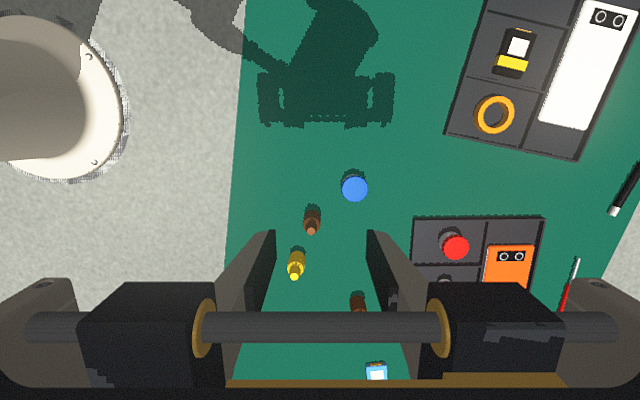

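```bash
python3 - <<'E'
from h import *
d=np.load('pics/top9.png.npz');K,V=d['K'],d['V']
for n,uv,z,c,a in [('batt',(252.5,169),14,(661,166),-.042),('tape',(287,170),19,(661,166),-.042),('cam',(431.5,162),15,(669,-178),.17),('pot',(368,171),31,(669,-178),.17),('glue',(402,164),63,(669,-178),.17)]:
    p=ray(K,V,uv,z)[:2]-c; print(n,(np.array([[np.cos(a),np.sin(a)],[-np.sin(a),np.cos(a)]])@p).round(1))
print(manip.job_done())
E
```

```text
batt [-45.3  -1.7]
tape [-44.  -85.2]
cam [-42.9 -80.8]
pot [-45.2  76.7]
glue [-48.    0.7]
the job is handed in; nothing more can be done
None
```

All five parts are in their trays and the job is handed in, at about 24 s of the 120 s allowed. No verdict was reported.

| Part | Tray | Measured position in tray, x / y (mm) | Bay centre, x / y (mm) |
|---|---|---|---|
| Black battery | white | -45 / -2 | -42 / 0 |
| Amber tape | white | -44 / -85 | -42 / -79 |
| Camera module | orange | -43 / -81 | -42 / -79 |
| Violet glue bottle | orange | -48 / 1 | -42 / 0 |
| Red-lidded pot | orange | -45 / 77 | -42 / 79 |

- **Position:** the last top view puts every part within about 6 mm of its bay centre.
- **Attitude:** the final top, side and wrist pictures show battery, tape and camera flat with tops up, and pot and bottle upright. I judged this and the resting heights by eye, not by measurement. Each part was released about 1 mm above the tray floor.
- **Other stock:** the light-blue battery, blue-lidded pot, green-capped bottle and the brown and yellow look-alikes appear unmoved in the last pictures. I compared these by eye only.
- **Arm:** it stands clear above the mat, with the TCP at about 261 mm.
- **Disagreements:** camera estimates of the same point differed by up to about 8 mm, mostly at the tray corners. I averaged them, and that is well inside the bay limits. No check failed.

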